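# Zero the counting scale and offer it the fullest screw tin

## Task

Get the fullest screw tin ready for counting: first turn the scale's tare knob until its red needle points at the green zero mark. Then heft the three identical closed tins one at a time, lifting each a little way straight up off its ring, starting with the one nearest the scale and working away from it, and set the two lighter ones back upright on the rings. Finish holding the heaviest upright in the gripper, about a hand's breadth above the middle of the scale's pan; do not put it down or let it go, bring no lighter tin to the pan, and leave everything else on the bench alone.

Things in the scene. Friction and masses are not known exactly. Their poses are not given: they have to be found in the camera images.
- tare_knob (a joint): Tare knob of the counting scale, in rad: 0 when its red needle points at the green zero mark, which lies on the dial's side towards the pan; positive is anticlockwise seen from above. It starts anticlockwise of zero by 0.5 to 1.3, turns stiffly (0.04 N m) and stays where it is left; its stops are far off at -2.5 and 2.5.
- knob_grip (a point): Point on the upright axis of the tare knob at the height to grip it. The knob is a black bar 36 mm long, 12 mm thick and 30 mm high, its top 13 mm above this point and its underside 17 mm below it; the white dial, 120 mm across, lies 28 mm below this point. x points along the bar's length, the way its red needle points; z up.
- scale: Grey counting scale fixed on the bench, a box 300 x 140 x 50 mm; origin at the centre of its underside, x along its length from the dial (centre 75 mm to -x) to the round steel pan (centre 75 mm to +x), z up. Its direction varies.
- pan_centre (a point): Centre of the top of the scale's round steel pan, 120 mm across, 63 mm above the bench. The pan does not move.
- mat: Black rubber mat fixed on the bench, 4 mm thick, with three yellow printed rings in a row, 120 mm apart; origin on the bench under the middle ring. The row runs along its y; +y is towards the scale. The mat reaches 180 mm to either side in y, 70 mm to -x and 130 mm to +x.
- ring_1 (a point): Centre of the yellow ring nearest the scale, the first (70 mm across, flat print) on the mat's top.
- ring_2 (a point): Centre of the middle yellow ring, the second (70 mm across, flat print) on the mat's top.
- ring_3 (a point): Centre of the yellow ring farthest from the scale, the third (70 mm across, flat print) on the mat's top.
- tin_a_centre (a point): One of three closed screw tins that look the same: upright round aluminium tin with a blue lid, 52 mm in diameter, 56 mm high; this point is its centre, half-way up (28 mm above its foot). z is the tin's axis. Each starts upright on one of the mat's rings, up to 10 mm off the ring's centre. The heaviest holds 280 to 400 g all told, the other two 95 to 190 g each; which one is on which ring changes.
- tin_b_centre (a point): One of three closed screw tins that look the same: upright round aluminium tin with a blue lid, 52 mm in diameter, 56 mm high; this point is its centre, half-way up (28 mm above its foot). z is the tin's axis. Each starts upright on one of the mat's rings, up to 10 mm off the ring's centre. The heaviest holds 280 to 400 g all told, the other two 95 to 190 g each; which one is on which ring changes.
- tin_c_centre (a point): One of three closed screw tins that look the same: upright round aluminium tin with a blue lid, 52 mm in diameter, 56 mm high; this point is its centre, half-way up (28 mm above its foot). z is the tin's axis. Each starts upright on one of the mat's rings, up to 10 mm off the ring's centre. The heaviest holds 280 to 400 g all told, the other two 95 to 190 g each; which one is on which ring changes.
- screwdriver: Small screwdriver with a yellow handle, 150 mm long, lying on the far strip of the mat; origin at the centre of its underside. Bystander, to be left alone.
- spudger: Green plastic prying stick 130 x 12 x 5 mm lying on the far strip of the mat; origin at the centre of its underside. Bystander, to be left alone.
- tape: Roll of yellow tape, 68 mm across, 18 mm high, beside the scale; origin at the centre of its underside. Bystander, to be left alone.
- suction_cup: Red suction cup 56 mm across, 40 mm high, beside the scale; origin at the centre of its underside. Bystander, to be left alone.
There are look-alikes about, which are no part of the job. Leave any pink look-alike of the part that bears tin_b_centre alone.

How it is judged:
By the outcome, as a careful person would: the job done as asked, in the order asked, and still so for the second after the job is handed in, while the arm keeps its last pose, push and grip.
It also fails if it takes over 72 s, if anything falls off the work surface, if the arm or the gripper's body presses on something with over 40 N, if the wrist force passes 120 N, or if a joint passes its speed limit or range.

## Robot

A 6-joint arm with a two-finger parallel gripper is mounted at the origin on the work surface. World frame = base frame: x ahead of the robot, y to its left, z up, the work surface at z = 0. Lengths are in mm, angles in rad, forces in N, time in s.
With the tool pointing down it reaches from about 350 to 775 mm from the base axis. Payload 7.3 kg.
Tool frame: the origin (TCP) lies on the front face of the gripper's body, between the roots of the fingers; the fingertips stand 66 mm ahead of it and the grasp point (between the pads) lies 47 mm ahead of it (bot.tcp_to_grasp is the z of the grasp point in the tool frame, in mm); z points along the fingers, y is the direction in which the jaws open and shut (so a half turn about z gives the same grasp; the last joint's range is limited). The gripper opens to 92 mm and grips with 3 to 60 N. Pads are 19 mm wide; open, the fingers measure 130 mm over their backs; the gripper's body (75 mm by 190 mm) begins 47 mm behind the grasp point.
Start: joints at [-1.474, 0.342, 1.524, -0, 1.275, -0.146], TCP at [126.242, -509.609, 292.241] pointing down, gripper open.
Joint ranges: [-2.53, 2.53], [-0.77, 2.02], [0.04, 2.7], [-1, 4.14], [0.28, 2.66], [-3.11, 3.11]. Speed limits (rad/s): [2.57, 2.57, 3.14, 3.14, 3.14, 3.14].

## Interface

Orientations are given as [roll, pitch, yaw] about the fixed x, y, z axes, in that order (R = Rz(yaw) Ry(pitch) Rx(roll)).
In Python, from plant import bot gives the robot as it stands.
- The arm moves only by the tool carry_out, never from a script. Its argument "deltas" is a list that holds one entry, the list of rows, each a list of 4 numbers: the shift along the tool's x, y, z in mm, then the turn about the tool's z in units of 5 degrees (1.0 is 5 degrees). A call has 1 to 20 rows; each row is the pose to reach, as a shift and turn from the pose commanded when the call began, along the tool's axes at that moment; what a row does not reach only later rows make up. A row lasts 1/10 s, in which the tool goes at most 50 mm and 8.59 degrees, less where a joint would pass 70% of its speed; a pose out of reach is approached as far as the arm can. A call with a gripper value outside its range is refused whole. "fingers" is the finger opening in mm, from 0 to 91.8, set as the call begins (left out, the last holds). The fingers move at their own pace and stop on an object; the grip force is fixed at half the most. Time passes only in rows, so rows that repeat a pose let the fingers close. It gives the time, the measured TCP pose, the force and the opening at its end, in the units of the state.
- bot.get_obs(): the state, without advancing time (a new reading comes with each control period).
- bot.capture(name): name is "scene" or "top" or "wrist"; returns (picture, depth): 384x512x3 uint8, blue, green, red; 384x512 float32, mm along the optical axis (not along the pixel's ray), 0 where there is no reading.
- bot.camera_model(name): a dict with "K" (3x3 intrinsics, pixels), "distortion" ([k1, k2, p1, p2, k3] as OpenCV has them; the pictures are not rectified), "camera_from_world" (4x4, takes a point from world to camera coordinates). Camera axes: x right, y down, z forward; pixel columns grow to the right and rows downward; lengths in mm; the calibration is good to about 2 mm. A picture is of the moment at which its call begins: read the wrist's pose just before it. camera_model takes no time and is no camera call; for the wrist camera it gives the pose at the moment of the call.
- bot.close_job(): hands the job in, once; it reports no verdict.
The state is a dict: "time": time; "joint_positions": joint angles; "dq": joint speeds; "tau": joint torques, N m; "tool_pos": TCP position; "tcp_rot": TCP orientation; "contact_force": force on the tool from outside, world axes, zero at the start; "moment": the same for the moment, N m; "grip_width": finger opening in mm.
Only numpy, scipy, OpenCV 4.12 (cv2) and the standard library are available. Lean on these libraries where they do the work, as an engineer would, in place of code of your own. Each camera call takes 0.05 s, during which the arm holds its last target. There are 200 camera calls.

## Working session

There is one attempt and no reset: what is moved stays moved. The work goes in short steps, Python scripts to look and compute and a tool call to move; the robot and the scene stay as the last step left them, time stands still between calls to the robot, and variables do not carry over. Pictures are saved under pics/ and viewed, about 8 in all and at most 12, crops included, and the job is handed in when it is done.

Besides the shell and the picture viewer there is one more tool, called as a command line: name --argument value ..., lists and objects as JSON in quotes. carry_out: Moves the arm, as the interface text tells. Its arguments: {"type":"object","properties":{"deltas":{"type":"array","items":{"type":"array","items":{"type":"array","items":{"type":"number"}}}},"fingers":{"type":"number"}},"required":["deltas"]}

```bash
mkdir -p pics; ls
cat > h.py <<'E'
import numpy as np, cv2
from plant import bot
def snap(n,f):
    m=bot.camera_model(n); p,d=bot.capture(n); np.savez('pics/'+f+'.npz',p=p,d=d,K=m['K'],D=m['distortion'],T=m['camera_from_world']); cv2.imwrite('pics/'+f+'.png',p); return p,d,m
def load(f):
    z=np.load('pics/'+f+'.npz'); return z['p'],z['d'],dict(K=z['K'],distortion=z['D'],camera_from_world=z['T'])
def ray(m,uv,z):
    "pixels -> world points on plane z"
    uv=np.array(uv,float).reshape(-1,1,2)
    n=cv2.undistortPoints(uv,np.array(m['K']),np.array(m['distortion'])).reshape(-1,2)
    T=np.array(m['camera_from_world']);R=T[:3,:3];c=-R.T@T[:3,3]
    d=np.c_[n,np.ones(len(n))]@R
    return c+d*((z-c[2])/d[:,2])[:,None]
E
python3 - <<'E'
from h import *
a=snap('top','top0')[0];b=snap('scene','scene0')[0]
cv2.imwrite('pics/both0.png',cv2.resize(a,(800,600),interpolation=cv2.INTER_CUBIC))
o=bot.get_obs();print(o)
E
```

```text
pics
{'time': 0.1, 'joint_positions': array([-1.47399929e+00,  3.42602224e-01,  1.52491306e+00, -2.71547109e-05,
        1.27536300e+00, -1.46017302e-01]), 'dq': array([ 2.36314225e-04, -8.93960827e-05, -1.70986533e-03,  6.82328083e-04,
        6.81009516e-04,  3.44056103e-04]), 'tau': array([ 2.34863459e-03, -4.32003415e+01, -2.44694835e+01,  7.20058288e-02,
        5.25650731e-02, -5.10323014e-05]), 'tool_pos': array([ 126.20896126, -509.33036791,  291.64371191]), 'tcp_rot': array([-3.14031692e+00, -1.61367048e-04,  2.42822159e-01]), 'contact_force': array([-0.33459873, -0.4144651 ,  0.75682395]), 'moment': array([-0.02293806, -0.04709224,  0.03603983]), 'grip_width': 92.05451582530758}
```

View pics/both0.png

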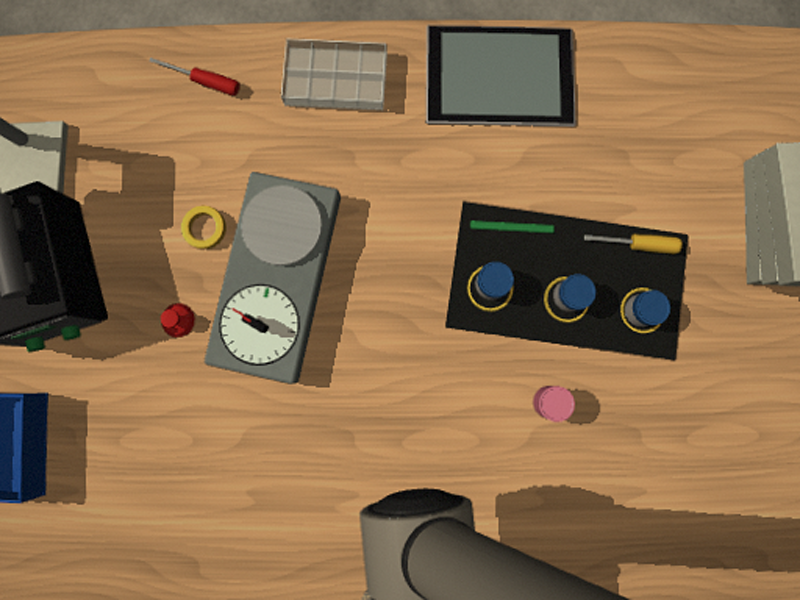

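View pics/scene0.png

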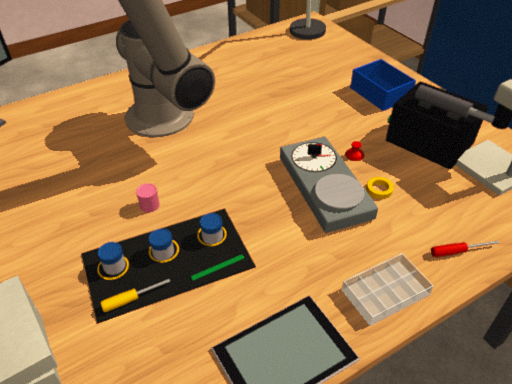

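The top view (800x600) shows the three blue-lidded tins at (494,280), (575,293) and (651,308). The one nearest the scale is at (494,280). The knob is at (258,323) with its red needle to the upper left and the green mark at (266,293). The pan is at (282,225). The pink look-alike is at (555,403), off the mat, so it stays out of the job.

Run:
```python
from h import *
for v in ('top0','scene0'):
    p,d,m=load(v); h=cv2.cvtColor(p,cv2.COLOR_BGR2HSV)
    def comps(mask,lo,hi):
        n,l,s,c=cv2.connectedComponentsWithStats(mask.astype(np.uint8)); return [(c[i],s[i]) for i in range(1,n) if lo<s[i,4]<hi],l
    H,S,V=h[...,0].astype(int),h[...,1],h[...,2]
    print(v)
    for nm,mask,z,lo,hi in (('lid',(abs(H-107)<12)&(S>130)&(V>60),60,100,900),('red',((H<6)|(H>174))&(S>130)&(V>60),45,5,600),('green',(abs(H-65)<20)&(S>80)&(V>40),50,4,400)):
        for c,s in comps(mask,lo,hi)[0]: print(nm,c.round(1),s[4],ray(m,c,z)[0].round(1), s[:4])
    # ellipse fits: white dial, pan
p,d,m=load('top0');h=cv2.cvtColor(p,cv2.COLOR_BGR2HSV)
for nm,x,y in (('pan',180,144),('dial',150,215)):
    print(nm,h[y,x],p[y,x],d[y,x])
g=((h[...,2]>175)&(h[...,1]<50)).astype(np.uint8)
cs=cv2.findContours(g,cv2.RETR_EXTERNAL,cv2.CHAIN_APPROX_NONE)[0]
for c in cs:
    if cv2.contourArea(c)>300: e=cv2.fitEllipse(c);print(e,ray(m,e[0],50)[0].round(1))
c=p[100:250,120:230];cv2.imwrite('pics/crop1.png',cv2.resize(c,(528,720),interpolation=cv2.INTER_CUBIC)[:600])
```

```text
top0
lid [316.8 178.4] 403 [529.1 -97.8  60. ] [306 168  23  22]
lid [369.3 186.3] 404 [ 510.4 -217.9   60. ] [358 175  23  23]
lid [416.8 196.4] 410 [ 486.4 -327.6   60. ] [405 186  24  22]
red [136.5  51.4] 277 [847.9 331.8  45. ] [122  44  30  17]
red [113.3 204.4] 350 [473.1 374.1  45. ] [103 194  22  22]
red [155.3 202. ] 21 [478.4 274.3  45. ] [149 198  12   8]
green [327.2 144.7] 304 [ 609.4 -125.2   50. ] [301 141  54   8]
green [170.3 186.6] 10 [513.6 238.7  50. ] [169 184   3   6]
green [ 19.8 211.8] 43 [455.5 602.7  50. ] [  7 208  25   9]
green [ 44.2 212.1] 73 [455.1 540.6  50. ] [ 39 208  11   9]
green [ 21.3 219.4] 71 [437.6 597.9  50. ] [ 16 216  11   9]
scene0
lid [210.9 222.7] 358 [536.2 -99.2  60. ] [200 213  22  21]
lid [160.1 238.7] 387 [ 517.1 -219.    60. ] [148 229  24  21]
lid [110.  252.6] 411 [ 494.5 -328.7   60. ] [ 98 243  25  21]
red [354.9 152. ] 237 [506.9 359.4  45. ] [345 142  19  19]
red [318.5 144.4] 10 [427.6 297.   45. ] [316 144   6   2]
red [319.  154.6] 8 [463.2 271.6  45. ] [317 154   5   2]
red [148.2 198.7] 424 [ 369.2 -186.9   45. ] [136 184  23  28]
red [448.8 249.3] 355 [875.4 313.9  45. ] [431 243  37  14]
green [388.9 118.6] 9 [448.2 534.6  50. ] [388 116   3   6]
green [321.1 167.2] 8 [511.4 241.3  50. ] [320 166   3   4]
green [217.1 266.9] 353 [ 647.9 -145.2   50. ] [191 254  54  27]
pan [ 23  28 146] [130 142 146] 971.55676
dial [ 41  34 210] [182 210 200] 964.4451
((161.8496856689453, 216.45921325683594), (26.319862365722656, 47.56175994873047), 115.2360610961914) [444.7 257.3  50. ]
((169.79502868652344, 195.83758544921875), (20.45180320739746, 43.22994613647461), 109.08098602294922) [492.2 239.5  50. ]
```

View pics/crop1.png

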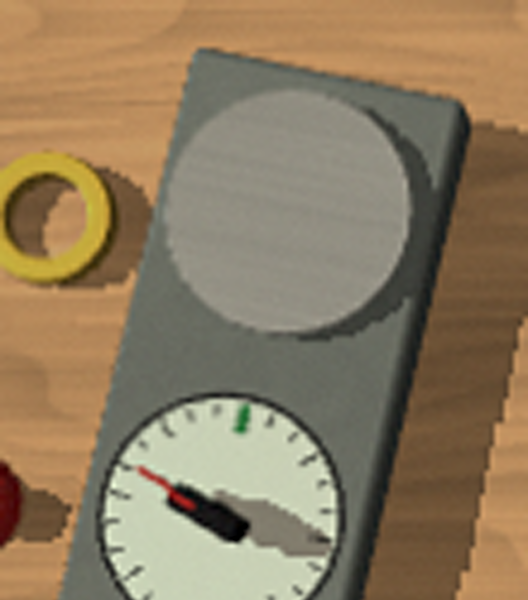

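```bash
cat >> h.py <<'E'
from scipy.spatial.transform import Rotation as Rot
def to(xyz,yaw=None,o=None):
    "shift (tool axes) and turn (units) from measured pose to TCP target"
    o=o or bot.get_obs(); R=Rot.from_euler('xyz',o['tcp_rot']); yw=o['tcp_rot'][2]
    s=R.inv().apply(np.array(xyz)-o['tool_pos'])
    t=0
    if yaw is not None: t=-np.degrees((yaw-yw+np.pi/2)%np.pi-np.pi/2)/5
    return s.round(1),round(float(t),2)
E
python3 - <<'E'
from h import *
p,d,m=load('top0')
D=ray(m,(165.85,207.3),52)[0];P=ray(m,(179.7,143.45),63)[0]
print('dial',D,'pan',P,'dist',np.linalg.norm((P-D)[:2]),'scale yaw',np.degrees(np.arctan2(*(P-D)[1::-1])))
K=ray(m,[(120+208.5/4.8-.5,100+513.5/4.8-.5)],85)[0];print('knob c',K)
a=ray(m,[(120+140.5/4.8-.5,100+468.5/4.8-.5),(120+192/4.8-.5,100+502/4.8-.5)],60);v=a[0]-a[1];print('needle yaw',np.degrees(np.arctan2(v[1],v[0])))
a=ray(m,[(120+175.5/4.8-.5,100+495/4.8-.5),(120+240/4.8-.5,100+532/4.8-.5)],90);v=a[0]-a[1];print('bar yaw',np.degrees(np.arctan2(v[1],v[0])))
# depth-based z's
T=np.array(m['camera_from_world']);R=T[:3,:3];c=-R.T@T[:3,3];print('cam',c)
for u,v in ((180,144),(145,215),(163,207),(317,178),(369,186),(417,196)):
    n=cv2.undistortPoints(np.array([[[u,v]]],float),m['K'],m['distortion'])[0,0]
    print(u,v,(c+R.T@(np.array([n[0],n[1],1])*d[v,u])).round(1))
print(to((480,-80,290)),to((D[0],D[1],290),0.26))
E
```

```text
dial [465.64247791 247.84316078  52.        ] pan [612.1033215  216.01740988  63.        ] dist 149.87880811912908 scale yaw -12.25970721946798
knob c [465.35341326 246.99856361  85.        ]
needle yaw 57.436235170269974
bar yaw 60.52140230713418
cam [ 403.29898082   31.33754843 1015.97999475]
180 144 [610.7 215.2  63.4]
145 215 [448.1 296.1  52. ]
163 207 [463.7 245.2  92.2]
317 178 [530.3 -98.5  59.2]
369 186 [ 511.1 -217.1   60.4]
417 196 [ 487.4 -328.1   60.1]
(array([ 446.6, -331.7,    2.1]), 0.0) (array([ 511.5, -653.3,    2.6]), -0.2)
```

carry_out --deltas '[[[446, -332, 0, -2], [446, -332, 0, -4], [446, -332, 0, -5], [446, -332, 0, -6], [446, -332, 0, -7], [446, -332, 0, -8], [446, -332, 0, -9], [446, -332, 0, -9], [446, -332, 0, -9], [446, -332, 0, -9], [446, -332, 0, -9], [511, -653, 30, -9], [511, -653, 30, -9], [511, -653, 30, -9], [511, -653, 30, -9], [511, -653, 30, -9], [511, -653, 30, -9], [511, -653, 30, -9], [511, -653, 30, -9], [511, -653, 30, -9]]]' --fingers 60

```text
time: 2.1
tool_pos: [464.8, 247.3, 261.6]
tcp_rot: [-3.141, 0.001, 1.03]
contact_force: [-0.2, -0.2, -0.6]
grip_width: 60.2
```

Run:
```python
from h import *
p,d,m=snap('wrist','w1'); o=bot.get_obs(); print(o['time'],o['tool_pos'],o['tcp_rot'],o['dq'].round(2))
print(to((465.5,247.5,200),np.radians(59)))
cv2.imwrite('pics/w1.png',p)
```

```text
2.15 [465.13331764 246.51896694 261.86211453] [-3.14140670e+00  1.11379026e-03  1.02848743e+00] [-0.03 -0.01  0.    0.    0.    0.  ]
(array([ 1.1, -0.2, 61.9]), -0.01)
```

View pics/w1.png

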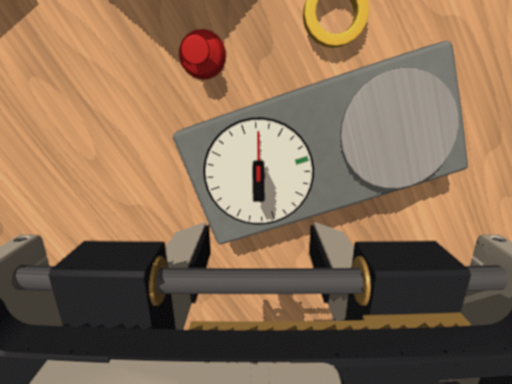

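The wrist view shows the dial centre at about (259,170), the needle pointing straight up at x=258 and the green mark at (302,161). I'll compute the angle and the knob axis from this.

```bash
cat >> h.py <<'E'
def dial(f):
    p,d,m=load(f);h=cv2.cvtColor(p,cv2.COLOR_BGR2HSV);H,S,V=[h[...,i].astype(int) for i in range(3)]
    w=((V>140)&(S<60)&(p[...,1].astype(int)>p[...,2]-4)).astype(np.uint8)
    n,l,s,c=cv2.connectedComponentsWithStats(w); i=1+np.argmax(s[1:,4]); 
    hull=cv2.convexHull(cv2.findContours((l==i).astype(np.uint8),0,1)[0][0]);e=cv2.fitEllipse(hull)
    C=ray(m,e[0],52)[0]
    yy,xx=np.mgrid[:384,:512]; near=np.hypot(xx-e[0][0],yy-e[0][1])<max(e[1])/2
    g=near&(abs(H-65)<22)&(S>80); r=near&((H<8)|(H>172))&(S>110)
    G=ray(m,np.argwhere(g).mean(0)[::-1],52)[0]
    rp=np.argwhere(r)[:,::-1]; 
    print('ellipse',e,'dial',C.round(1),'green',G.round(1),'nred',len(rp))
    ga=np.degrees(np.arctan2(*(G-C)[1::-1]))
    l=cv2.fitLine(ray(m,rp,80)[:,:2].astype(np.float32),cv2.DIST_HUBER,0,.01,.01).ravel()
    na=np.degrees(np.arctan2(l[1],l[0]));print('green yaw',ga,'red line yaw(mod180)',na,'pix line',np.c_[rp[rp[:,1].argmin()],rp[rp[:,1].argmax()]].tolist())
E
python3 - <<'E'
from h import *
dial('w1')
p,d,m=load('w1')
print('bar',ray(m,[(258.3,160.5),(258.3,201)],92.5).round(1))
# blackbar
g=p.max(2)<60; g[:150]=0;g[210:]=0;g[:,:245]=0;g[:,275:]=0
c=cv2.minAreaRect(np.argwhere(g)[:,::-1].astype(np.float32));print(c)
E
```

```text
ellipse ((301.7143249511719, 159.92340087890625), (8.623178482055664, 17.40945816040039), 71.1710205078125) dial [510.8 238.9  52. ] green [510.5 239.1  52. ] nred 0Traceback (most recent call last):
  File "<stdin>", line 2, in <module>
  File "h.py", line 34, in dial
    l=cv2.fitLine(ray(m,rp,80)[:,:2].astype(np.float32),cv2.DIST_HUBER,0,.01,.01).ravel()
                  ~~~^^^^^^^^^
  File "h.py", line 10, in ray
    n=cv2.undistortPoints(uv,np.array(m['K']),np.array(m['distortion'])).reshape(-1,2)
      ~~~~~~~~~~~~~~~~~~~^^^^^^^^^^^^^^^^^^^^^^^^^^^^^^^^^^^^^^^^^^^^^^^
cv2.error: OpenCV(4.12.0) /io/opencv/modules/calib3d/src/undistort.dispatch.cpp:347: error: (-215:Assertion failed) CV_IS_MAT(_src) && CV_IS_MAT(_dst) && (_src->rows == 1 || _src->cols == 1) && (_dst->rows == 1 || _dst->cols == 1) && _src->cols + _src->rows - 1 == _dst->rows + _dst->cols - 1 && (CV_MAT_TYPE(_src->type) == CV_32FC2 || CV_MAT_TYPE(_src->type) == CV_64FC2) && (CV_MAT_TYPE(_dst->type) == CV_32FC2 || CV_MAT_TYPE(_dst->type) == CV_64FC2) in function 'cvUndistortPointsInternal'
```

```bash
sed -i 's/w=((V>140).*/w=((V>165)\&(S<70)).astype(np.uint8); w[230:]=0/' h.py
python3 - <<'E'
from h import *
dial('w1')
p,d,m=load('w1')
print('bar',ray(m,[(258.3,160.5),(258.3,201)],92.5).round(1))
g=p.max(2)<60; g[:150]=0;g[210:]=0;g[:,:245]=0;g[:,275:]=0
c=cv2.minAreaRect(np.argwhere(g)[:,::-1].astype(np.float32));print(c)
E
```

```text
ellipse ((258.3245544433594, 170.85545349121094), (102.06832122802734, 105.44425964355469), 91.09427642822266) dial [465.4 252.2  52. ] green [510.5 239.1  52. ] nred 205
green yaw -16.223320659190875 red line yaw(mod180) 59.093483 pix line [[257, 256], [132, 182]]
bar [[476.  269.5  92.5]
 [455.6 235.8  92.5]]
((258.0, 180.5), (39.0, 10.0), 90.0)
```

Run:
```python
from h import *
p,d,m=snap('wrist','w1b');dial('w1b')
print('pan',ray(m,(400,127.5),63)[0], ' tape/cup', ray(m,(203,48),40))
a=load('top0')[0];
g=p.max(2)<60; g[:150]=0;g[210:]=0;g[:,:245]=0;g[:,275:]=0
c=cv2.minAreaRect(np.argwhere(g)[:,::-1].astype(np.float32));print(c,ray(m,c[0],92.5))
T=m['camera_from_world'];print('cam',-T[:3,:3].T@T[:3,3]); o=bot.get_obs();print(o['tool_pos'],o['contact_force'])
# dial & pan depths
for u,v in ((230,190),(400,127),(258,180)):
    n=cv2.undistortPoints(np.array([[[u,v]]],float),m['K'],m['distortion'])[0,0]
    print(u,v,(T[:3,:3].T@(np.array([n[0],n[1],1])*d[v,u]-T[:3,3])).round(1))
```

```text
ellipse ((257.5894470214844, 170.36795043945312), (102.01587677001953, 105.4898910522461), 91.17793273925781) dial [465.4 252.3  52. ] green [510.3 239.1  52. ] nred 190
green yaw -16.257672457540263 red line yaw(mod180) 58.43169 pix line [[257, 255], [131, 181]]
pan [611.28720899 219.29256922  63.        ]  tape/cup [[482.22619158 384.83203015  40.        ]]
((258.0, 180.5), (39.0, 10.0), 90.0) [[466.20474556 252.52659356  92.5       ]]
cam [506.80027275 317.74501048 353.33051869]
[465.32573758 246.06488663 262.06467231] [0.72839158 0.07162455 0.25159447]
230 190 [427.9 248.7  51. ]
400 127 [611.6 219.7  62.8]
258 180 [466.1 252.3  89.9]
```

Run:
```python
from h import *
for v,x0,x1,y0,y1 in (('scene0',285,340,138,175),('top0',138,193,180,235)):
    p,d,m=load(v);h=cv2.cvtColor(p,cv2.COLOR_BGR2HSV)
    w=((h[...,2]>150)&(h[...,1]<75)).astype(np.uint8);k=np.zeros_like(w);k[y0:y1,x0:x1]=1;w*=k
    c=cv2.convexHull(np.argwhere(w)[:,::-1].astype(np.int32))
    q=ray(m,c.reshape(-1,2),52)[:,:2].astype(np.float32)
    e=cv2.fitEllipse(q);print(v,e, cv2.minEnclosingCircle(q))
for v in('w1b',):
    p,d,m=load(v);h=cv2.cvtColor(p,cv2.COLOR_BGR2HSV)
    w=((h[...,2]>165)&(h[...,1]<70)).astype(np.uint8);w[230:]=0;w[:,:195]=0;w[:,320:]=0;w[:110]=0
    n,l,s,c=cv2.connectedComponentsWithStats(w);print(s[s[:,4]>20])
    c=cv2.convexHull(np.argwhere(w)[:,::-1].astype(np.int32));q=ray(m,c.reshape(-1,2),52)[:,:2].astype(np.float32)
    print(v,cv2.fitEllipse(q), cv2.minEnclosingCircle(q))
```

```text
scene0 ((473.60333251953125, 258.74908447265625), (127.7300033569336, 156.18338012695312), 79.6130142211914) ((479.4695739746094, 267.68975830078125), 79.23632049560547)
top0 ((465.89691162109375, 248.81820678710938), (111.87925720214844, 112.84841918945312), 99.31641387939453) ((465.8411560058594, 249.15211486816406), 56.70550537109375)
[[     0      0    512    384 189510]
 [   205    120    106    102   7097]]
w1b ((454.3103942871094, 247.33731079101562), (110.98394012451172, 138.17098999023438), 103.36624908447266) ((448.09539794921875, 245.65350341796875), 72.41874694824219)
```

Run:
```python
from h import *
for v,x0,x1,y0,y1 in (('scene0',285,340,138,175),('top0',138,193,180,235),('w1b',195,320,110,230)):
    p,d,m=load(v);h=cv2.cvtColor(p,cv2.COLOR_BGR2HSV)
    w=((h[...,2]>150)&(h[...,1]<75)).astype(np.uint8);k=np.zeros_like(w);k[y0:y1,x0:x1]=1;w*=k
    n,l,s,c=cv2.connectedComponentsWithStats(w);w=l==1+np.argmax(s[1:,4])
    c=cv2.convexHull(np.argwhere(w)[:,::-1].astype(np.int32))
    q=ray(m,c.reshape(-1,2),52)[:,:2].astype(np.float32)
    print(v,cv2.fitEllipse(q), cv2.minEnclosingCircle(q))
    b=(p.max(2)<60)&(k>0); 
    r=np.argwhere(b)[:,::-1];print('dark',len(r),r.mean(0))
```

```text
scene0 ((466.2458190917969, 249.92588806152344), (113.29251098632812, 114.51449584960938), 73.6017837524414) ((465.9925231933594, 249.92059326171875), 57.87438201904297)
dark 212 [303.99056604 156.91981132]
top0 ((459.373779296875, 250.76724243164062), (97.99574279785156, 109.97960662841797), 163.50677490234375) ((462.99017333984375, 250.1120147705078), 55.97682571411133)
dark 214 [167.96261682 210.55140187]
w1b ((463.7889404296875, 249.6143035888672), (113.07763671875, 113.25889587402344), 161.0850830078125) ((463.78375244140625, 249.66578674316406), 56.79839324951172)
dark 566 [257.66431095 171.00883392]
```

carry_out --deltas '[[[2, -1, 45, 0], [2, -1, 85, 0], [2, -1, 110, 0], [2, -1, 125, 0], [2, -1, 135, 0], [2, -1, 135, 0], [2, -1, 135, 0]]]'

```text
time: 2.9
tool_pos: [466.1, 248.9, 127.9]
tcp_rot: [3.141, -0.001, 1.027]
contact_force: [0.5, -0.3, 0.5]
grip_width: 60.1
```

carry_out --deltas '[[[0, 0, 0, 0], [0, 0, 0, 0], [0, 0, 0, 0], [0, 0, 0, 0], [0, 0, 0, 0], [0, 0, 0, 0], [0, 0, 0, 0], [0, 0, 0, 0]]]' --fingers 0

```text
time: 3.7
tool_pos: [464.9, 249.6, 127.1]
tcp_rot: [-3.141, 0.0, 1.028]
contact_force: [-2.5, 3.2, 1.5]
grip_width: 11.6
```

carry_out --deltas '[[[0, 0, 0, 1], [0, 0, 0, 2.2], [0, 0, 0, 3.5], [0, 0, 0, 4.8], [0, 0, 0, 6.1], [0, 0, 0, 7.4], [0, 0, 0, 8.7], [0, 0, 0, 10], [0, 0, 0, 11.2], [0, 0, 0, 12.3], [0, 0, 0, 13.2], [0, 0, 0, 13.9], [0, 0, 0, 14.3], [0, 0, 0, 14.3], [0, 0, 0, 14.3], [0, 0, 0, 14.3]]]'

```text
time: 5.3
tool_pos: [465.0, 249.4, 127.1]
tcp_rot: [3.141, 0.001, -0.219]
contact_force: [-3.7, 2.8, 2.0]
grip_width: 12.0
```

carry_out --deltas '[[[0, 0, 0, 0], [0, 0, 0, 0], [0, 0, 0, 0], [0, 0, -30, 0], [0, 0, -70, 0], [-30, 0, -100, 0], [-30, 0, -120, 0], [-30, 0, -120, 0], [-30, 0, -120, 0]]]' --fingers 70

```text
time: 6.2
tool_pos: [436.4, 255.7, 247.0]
tcp_rot: [-3.141, -0.001, -0.22]
contact_force: [0.7, -1.0, -0.8]
grip_width: 69.7
```

Run:
```python
from h import *
p,d,m=snap('wrist','w2');dial('w2');o=bot.get_obs();print(o['time'],o['tool_pos'],o['tcp_rot'],o['contact_force'])
cv2.imwrite('pics/w2.png',p)
```

```text
ellipse ((259.3244934082031, 148.51576232910156), (112.69020080566406, 113.73592376708984), 91.96504974365234) dial [466.8 248.6  52. ] green [511.4 238.3  52. ] nred 237
green yaw -12.936715667010818 red line yaw(mod180) -13.174868 pix line [[259, 258], [105, 157]]
6.25 [436.16773007 255.56640402 246.27008602] [ 3.14077579e+00  6.37811525e-04 -2.19920054e-01] [ 0.10717525 -0.39828874 -0.24653598]
```

View pics/w2.png

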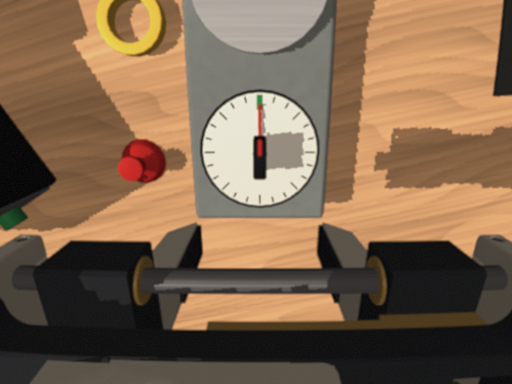

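The needle at (260,105) now lies on the green mark at (260,98). The measured yaws are -13.2° for the needle and -12.9° for the mark. Next I move to view the tins.

carry_out --deltas '[[[176, 446, -23, -1.5], [176, 446, -23, -3], [176, 446, -23, -4.5], [176, 446, -23, -6], [176, 446, -23, -7.5], [176, 446, -23, -9], [176, 446, -23, -10.5], [176, 446, -23, -12], [176, 446, -23, -13.5], [176, 446, -23, -15], [176, 446, -23, -16.5], [176, 446, -23, -17.8], [176, 446, -23, -18.4], [176, 446, -23, -18.4], [176, 446, -23, -18.4]]]' --fingers 76

```text
time: 7.75
tool_pos: [510.5, -217.9, 269.0]
tcp_rot: [-3.14, -0.001, 1.384]
contact_force: [-0.4, -0.2, 0.9]
grip_width: 75.9
```

```bash
cat >> h.py <<'E'
def tins(f):
    p,d,m=load(f);h=cv2.cvtColor(p,cv2.COLOR_BGR2HSV);H,S,V=[h[...,i].astype(int) for i in range(3)]
    w=((abs(H-107)<12)&(S>120)&(V>50)).astype(np.uint8)
    n,l,s,c=cv2.connectedComponentsWithStats(w); T=np.array(m['camera_from_world'])
    for i in range(1,n):
        if s[i,4]<200: continue
        # top face = pixels at depth of z~60
        q=np.argwhere(l==i)[:,::-1]; u=cv2.undistortPoints(q.astype(float).reshape(-1,1,2),m['K'],m['distortion']).reshape(-1,2)
        dd=d[q[:,1],q[:,0]].astype(float);P=(np.c_[u,np.ones(len(u))]*dd[:,None]-T[:3,3])@T[:3,:3]
        zt=np.percentile(P[:,2],80);k=P[:,2]>zt-5
        W=ray(m,q[k],zt)[:,:2].astype(np.float32)
        (cx,cy),r=cv2.minEnclosingCircle(W); print('lid px',c[i].round(),'ztop',round(zt,1),'mean',W.mean(0).round(1),'circ',round(cx,1),round(cy,1),'r',round(r,1))
E
python3 - <<'E'
from h import *
p,d,m=snap('wrist','w3');o=bot.get_obs();print(o['time'],o['tool_pos'],o['tcp_rot']);tins('w3');tins('top0')
E
```

```text
7.8 [ 510.60259641 -217.73789261  269.28441184] [-3.14016850e+00 -3.80490604e-04  1.38460086e+00]
lid px [255.  53.] ztop 58.9 mean [527.6 -97.6] circ 527.5 -98.0 r 26.0
lid px [259. 176.] ztop 58.8 mean [ 508.9 -217.4] circ 508.8 -217.7 r 26.1
lid px [257. 257.] ztop 58.8 mean [ 487.2 -317. ] circ 485.8 -325.8 r 25.3
lid px [317. 179.] ztop 61.4 mean [529.2 -98.1] circ 529.5 -98.1 r 25.9
lid px [369. 186.] ztop 61.4 mean [ 510.5 -217.9] circ 510.4 -218.2 r 26.1
lid px [417. 196.] ztop 61.0 mean [ 486.3 -328.5] circ 486.7 -328.4 r 26.4
lid px [  7. 284.] ztop 12.0 mean [276.5 647.7] circ 275.0 653.7 r 85.6
```

View pics/w3.png

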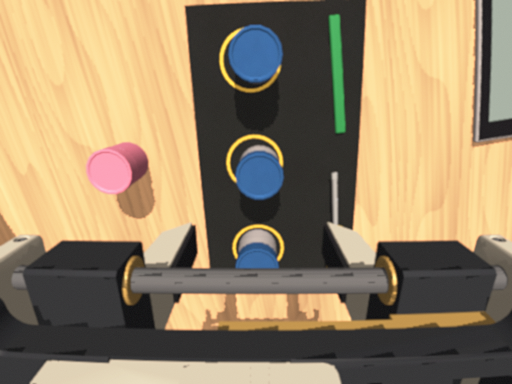

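The picture shows tin 1 (nearest the scale) at (255,53), tin 2 at (259,176) and tin 3 at (257,257). The pink look-alike is at (118,168), off the mat, so it won't be touched. I'll grip tin 1.

carry_out --deltas '[[[121, -5, 60, 0], [121, -5, 60, 0], [121, -5, 60, 0], [121, -5, 90, 0], [121, -5, 130, 0], [121, -5, 160, 0], [121, -5, 176, 0], [121, -5, 186, 0], [121, -5, 186, 0], [121, -5, 186, 0]]]'

```text
time: 8.8
tool_pos: [528.5, -98.0, 84.8]
tcp_rot: [3.14, 0.0, 1.386]
contact_force: [-0.5, -0.8, 0.1]
grip_width: 75.9
```

```bash
cat >> h.py <<'E'
def force(n=8):
    F=[]
    for i in range(n): bot.capture('top'); F.append(bot.get_obs()['contact_force'])
    o=bot.get_obs();print(o['time'],o['tool_pos'].round(1),round(o['grip_width'],1),'F',np.mean(F,0).round(2),'sd',np.std(F,0).round(2))
E
python3 -c "
from h import *
force()"
```

```text
9.2 [528.2 -98.   84.6] 76.1 F [-0.07 -0.12  0.08] sd [0.34 0.51 0.35]
```

carry_out --deltas '[[[0, 0, 0, 0], [0, 0, 0, 0], [0, 0, 0, 0], [0, 0, 0, 0], [0, 0, 0, 0], [0, 0, 0, 0]]]' --fingers 30

```text
time: 9.8
tool_pos: [528.1, -98.0, 84.2]
tcp_rot: [3.142, 0.0, 1.386]
contact_force: [1.0, 0.4, 0.7]
grip_width: 51.7
```

carry_out --deltas '[[[0, 0, -5, 0], [0, 0, -15, 0], [0, 0, -25, 0], [0, 0, -30, 0], [0, 0, -30, 0], [0, 0, -30, 0], [0, 0, -30, 0]]]'

```text
time: 10.5
tool_pos: [527.8, -97.9, 113.9]
tcp_rot: [-3.141, 0.0, 1.386]
contact_force: [-0.4, -0.2, -1.1]
grip_width: 51.5
```

```bash
python3 -c "
from h import *
force(12)"
```

```text
11.1 [528.1 -97.9 114.2] 51.7 F [-0.07 -0.02 -1.24] sd [0.56 0.63 0.42]
```

Tin 1 weighs about 1.3 N (135 g), so it's a light one. I'll set it back and go to tin 2.

carry_out --deltas '[[[0, 0, 10, 0], [0, 0, 20, 0], [0, 0, 26, 0], [0, 0, 29, 0], [0, 0, 30, 0], [0, 0, 30, 0], [0, 0, 30, 0]]]'

```text
time: 11.8
tool_pos: [528.0, -97.9, 84.2]
tcp_rot: [-3.142, 0.0, 1.386]
contact_force: [-1.3, 0.7, -0.1]
grip_width: 51.7
```

carry_out --deltas '[[[0, 0, 0, 0], [0, 0, 0, 0], [0, 0, 0, 0], [0, 0, 0, 0], [0, 0, -25, 0], [0, 0, -65, 0], [0, 0, -75, 0], [-121, 4, -75, 0], [-121, 4, -75, 0], [-121, 4, -75, 0], [-121, 4, -75, 0], [-121, 4, -50, 0], [-121, 4, -20, 0], [-121, 4, -5, 0], [-121, 4, 0, 0], [-121, 4, 0, 0], [-121, 4, 0, 0]]]' --fingers 76

```text
time: 13.5
tool_pos: [510.3, -217.4, 85.0]
tcp_rot: [3.14, 0.0, 1.387]
contact_force: [-0.1, -0.5, 0.2]
grip_width: 76.1
```

```bash
python3 -c "
from h import *
force();tins('top0')
p,d,m=snap('top','top1');tins('top1');snap('wrist','w4');tins('w4')"
```

```text
13.9 [ 509.8 -217.7   84.5] 76.4 F [-0.03  0.1  -0.2 ] sd [0.6  0.41 0.45]
lid px [317. 179.] ztop 61.4 mean [529.2 -98.1] circ 529.5 -98.1 r 25.9
lid px [369. 186.] ztop 61.4 mean [ 510.5 -217.9] circ 510.4 -218.2 r 26.1
lid px [417. 196.] ztop 61.0 mean [ 486.3 -328.5] circ 486.7 -328.4 r 26.4
lid px [  7. 284.] ztop 12.0 mean [276.5 647.7] circ 275.0 653.7 r 85.6
lid px [317. 179.] ztop 61.4 mean [529.  -98.2] circ 528.9 -98.3 r 25.9
lid px [  7. 285.] ztop 44.0 mean [277.2 622.9] circ 279.0 633.8 r 82.9
lid px [248.  26.] ztop 58.9 mean [ 524.4 -111.3] circ 526.1 -103.1 r 24.5
lid px [259. 247.] ztop 58.7 mean [ 511.4 -202.5] circ 509.7 -211.1 r 24.2
lid px [259. 306.] ztop 58.9 mean [ 505.6 -232.7] circ 507.0 -226.8 r 24.0
```

Tin 1 is back upright where it was. Next I grip and heft tin 2.

carry_out --deltas '[[[0, 0, 0, 0], [0, 0, 0, 0], [0, 0, 0, 0], [0, 0, 0, 0], [0, 0, 0, 0], [0, 0, 0, 0]]]' --fingers 30

```text
time: 14.6
tool_pos: [509.8, -217.6, 84.2]
tcp_rot: [3.142, 0.0, 1.386]
contact_force: [0.2, -0.1, 0.5]
grip_width: 51.9
```

carry_out --deltas '[[[0, 0, -5, 0], [0, 0, -15, 0], [0, 0, -25, 0], [0, 0, -30, 0], [0, 0, -30, 0], [0, 0, -30, 0], [0, 0, -30, 0]]]'

```text
time: 15.3
tool_pos: [509.5, -217.5, 113.9]
tcp_rot: [-3.141, -0.0, 1.386]
contact_force: [0.9, -0.2, -3.4]
grip_width: 51.7
```

```bash
python3 -c "
from h import *
force(12)"
```

```text
15.9 [ 509.7 -217.6  114.2] 51.6 F [ 0.02  0.29 -2.77] sd [0.48 0.42 0.4 ]
```

Tin 2 weighs about 2.8 N (roughly 280 g), so it's probably the heaviest. The task wants all three hefted, so I'll set it back and do tin 3.

carry_out --deltas '[[[0, 0, 10, 0], [0, 0, 20, 0], [0, 0, 26, 0], [0, 0, 29, 0], [0, 0, 30, 0], [0, 0, 30, 0], [0, 0, 30, 0]]]'

```text
time: 16.6
tool_pos: [509.8, -217.6, 84.2]
tcp_rot: [3.142, 0.0, 1.386]
contact_force: [0.1, 0.2, -3.0]
grip_width: 51.7
```

carry_out --deltas '[[[0, 0, 0, 0], [0, 0, 0, 0], [0, 0, 0, 0], [0, 0, 0, 0], [0, 0, -25, 0], [0, 0, -65, 0], [0, 0, -75, 0], [-113, -2.5, -75, 0], [-113, -2.5, -75, 0], [-113, -2.5, -75, 0], [-113, -2.5, -75, 0], [-113, -2.5, -50, 0], [-113, -2.5, -20, 0], [-113, -2.5, -5, 0], [-113, -2.5, 0, 0], [-113, -2.5, 0, 0], [-113, -2.5, 0, 0]]]' --fingers 76

```text
time: 18.3
tool_pos: [487.2, -327.9, 85.1]
tcp_rot: [3.14, 0.001, 1.387]
contact_force: [0.1, -0.3, -0.1]
grip_width: 75.9
```

```bash
python3 -c "
from h import *
force()
p,d,m=snap('scene','scene1');tins('scene0');tins('scene1')"
```

```text
18.7 [ 486.6 -328.4   84.5] 76.0 F [ 0.03 -0.14  0.22] sd [0.3  0.52 0.68]
lid px [465.  56.] ztop -165.7 mean [ -78.5 1678.8] circ 94.0 1474.4 r 468.6
lid px [381.  83.] ztop 60.1 mean [286.8 657.9] circ 308.0 649.8 r 132.3
lid px [211. 223.] ztop 60.4 mean [532.8 -97.6] circ 532.4 -97.6 r 27.7
lid px [160. 239.] ztop 60.5 mean [ 514.2 -217.4] circ 513.9 -217.7 r 28.1
lid px [110. 253.] ztop 60.2 mean [ 490.7 -329.2] circ 490.8 -328.2 r 27.4
lid px [471.  51.] ztop -120.7 mean [ -57.8 1624.6] circ 81.8 1430.8 r 438.4
lid px [381.  83.] ztop 60.6 mean [286.7 656.8] circ 309.5 650.6 r 132.2
lid px [211. 223.] ztop 60.5 mean [532.1 -97.1] circ 532.2 -96.7 r 27.6
lid px [160. 239.] ztop 60.7 mean [ 514.1 -217.6] circ 513.3 -218.3 r 27.1
```

carry_out --deltas '[[[0, 0, 0, 0], [0, 0, 0, 0], [0, 0, 0, 0], [0, 0, 0, 0], [0, 0, 0, 0], [0, 0, 0, 0]]]' --fingers 30

```text
time: 19.35
tool_pos: [486.5, -328.2, 84.2]
tcp_rot: [-3.141, 0.0, 1.386]
contact_force: [-0.2, -0.1, -0.0]
grip_width: 51.8
```

carry_out --deltas '[[[0, 0, -5, 0], [0, 0, -15, 0], [0, 0, -25, 0], [0, 0, -30, 0], [0, 0, -30, 0], [0, 0, -30, 0], [0, 0, -30, 0]]]'

```text
time: 20.05
tool_pos: [486.3, -328.1, 113.9]
tcp_rot: [-3.141, -0.0, 1.386]
contact_force: [-0.6, 0.7, -1.9]
grip_width: 51.7
```

```bash
python3 -c "
from h import *
force(12)"
```

```text
20.65 [ 486.5 -328.2  114.2] 51.6 F [-0.26 -0.18 -1.58] sd [0.49 0.51 0.6 ]
```

Tin 3 weighs about 1.7 N (165 g), so tin 2 is the heaviest. I'll set tin 3 back and pick tin 2 up again.

carry_out --deltas '[[[0, 0, 10, 0], [0, 0, 20, 0], [0, 0, 26, 0], [0, 0, 29, 0], [0, 0, 30, 0], [0, 0, 30, 0], [0, 0, 30, 0]]]'

```text
time: 21.35
tool_pos: [486.6, -328.2, 84.2]
tcp_rot: [3.142, 0.0, 1.386]
contact_force: [-1.1, 0.3, -1.1]
grip_width: 51.5
```

carry_out --deltas '[[[0, 0, 0, 0], [0, 0, 0, 0], [0, 0, 0, 0], [0, 0, 0, 0], [0, 0, -25, 0], [0, 0, -65, 0], [0, 0, -75, 0], [113, 2.5, -75, 0], [113, 2.5, -75, 0], [113, 2.5, -75, 0], [113, 2.5, -75, 0], [113, 2.5, -50, 0], [113, 2.5, -20, 0], [113, 2.5, -5, 0], [113, 2.5, 0, 0], [113, 2.5, 0, 0], [113, 2.5, 0, 0]]]' --fingers 76

```text
time: 23.05
tool_pos: [510.1, -218.7, 84.9]
tcp_rot: [3.14, 0.001, 1.385]
contact_force: [-0.4, -0.1, 0.5]
grip_width: 76.5
```

carry_out --deltas '[[[0, 0, 0, 0], [0, 0, 0, 0], [0, 0, 0, 0], [0, 0, 0, 0], [0, 0, 0, 0], [0, 0, 0, 0]]]' --fingers 30

```text
time: 23.65
tool_pos: [509.9, -217.7, 84.6]
tcp_rot: [3.141, 0.0, 1.386]
contact_force: [-1.5, 1.4, 4.5]
grip_width: 51.8
```

carry_out --deltas '[[[0, 0, -5, 0], [0, 0, -20, 0], [0, 0, -40, 0], [0, 0, -65, 0], [0, 0, -90, 0], [0, 0, -115, 0], [0, 0, -130, 0], [0, 0, -136, 0], [0, 0, -136, 0], [0, 0, -136, 0]]]'

```text
time: 24.65
tool_pos: [509.3, -217.3, 219.1]
tcp_rot: [-3.14, -0.001, 1.386]
contact_force: [0.9, 0.0, -3.7]
grip_width: 51.5
```

```bash
python3 -c "
from h import *
force(8);print(to((612,217.5,220)))"
```

```text
25.05 [ 509.7 -217.6  219.9] 51.6 F [-0.06  0.06 -3.01] sd [0.52 0.48 0.31]
(array([ 4.465e+02,  2.060e+01, -1.000e-01]), 0.0)
```

carry_out --deltas '[[[15, 1, -5, 0], [45, 2, -5, 0], [85, 4, -5, 0], [125, 6, -5, 0], [165, 8, -5, 0], [205, 10, -5, 0], [245, 11, -5, 0], [285, 13, -5, 0], [325, 15, -5, 0], [365, 17, -5, 0], [400, 19, -5, 0], [425, 20, -5, 0], [440, 20.5, -5, 0], [446, 20.6, -5, 0], [446.5, 20.6, -5, 0], [446.5, 20.6, -5, 0], [446.5, 20.6, -5, 0], [446.5, 20.6, -5, 0]]]'

```text
time: 26.85
tool_pos: [612.1, 216.5, 225.4]
tcp_rot: [3.141, 0.0, 1.385]
contact_force: [0.3, 0.1, -2.7]
grip_width: 51.4
```

Run:
```python
from h import *
force(6); a,d,m=snap('scene','scene2');tins('scene2');b=snap('top','top2')[0];tins('top2')
print((p:=bot.get_obs())['tcp_rot'])
cv2.imwrite('pics/fin.png',np.vstack([cv2.resize(a[90:320,60:420],(540,345)),cv2.resize(b[80:250,100:470],(540,248))]))
```

```text
27.15 [612.1 217.4 225.2] 51.5 F [ 0.06  0.24 -2.95] sd [0.3  0.56 0.4 ]
lid px [471.  49.] ztop -115.0 mean [ -60.5 1613.9] circ 152.6 1435.4 r 452.9
lid px [391.  87.] ztop 60.0 mean [324.5 675. ] circ 309.2 651.7 r 132.3
lid px [211. 223.] ztop 60.5 mean [532.1 -98. ] circ 534.7 -96.5 r 29.0
lid px [110. 253.] ztop 60.5 mean [ 490.6 -329.2] circ 490.8 -328.1 r 27.2
lid px [317. 179.] ztop 61.2 mean [528.8 -98.1] circ 529.1 -98.2 r 25.7
lid px [417. 196.] ztop 60.9 mean [ 486.8 -328.7] circ 487.2 -328.5 r 26.5
lid px [ 13. 284.] ztop 51.1 mean [282.6 610.3] circ 280.8 619.5 r 84.4
[-3.14157827e+00  1.00480618e-04  1.38595195e+00]
```

View pics/fin.png

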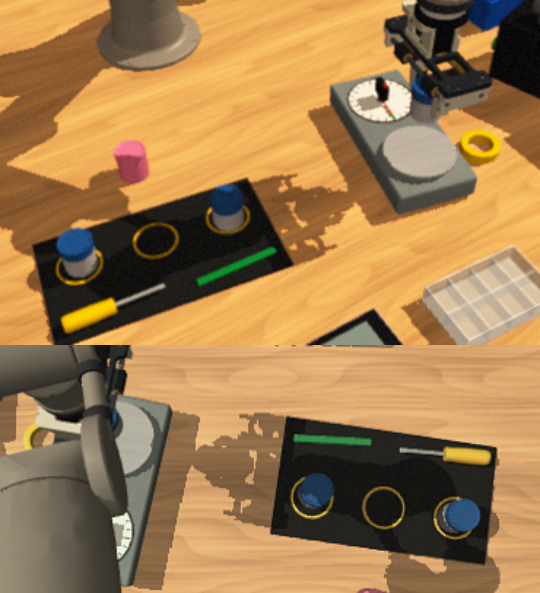

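The picture shows the two light tins upright on their rings at (78,250) and (228,207) in the upper view. The middle ring is empty, the tin is held over the pan, and the bystanders haven't moved.

```bash
python3 -c "
from plant import bot
bot.close_job()"
```

```text
the job is handed in; nothing more can be done
```

The job is handed in, at about 27 s of the 72 s allowed. The heaviest tin, from the middle ring, is held upright over the scale's pan.

- **Tare knob:** I turned it about 71° clockwise. The last check after turning put the needle within about 0.3° of the green zero mark.
- **Hefting:** I lifted the tins in order, nearest the scale first. They read about 1.3 N (135 g), 2.8 N (280 g) and 1.7 N (165 g). I set each back on its ring, then picked the middle one up again, and it read 3.0 N.
- **Final pose:** The gripper is over the pan centre at (612, 217), with the tin's foot about 80 mm above the pan and the grip holding at 51.5 mm.
- **Last pictures:** The two lighter tins stand upright within about 1 mm of where they began. The bystanders visible in the pictures, including the pink look-alike, look untouched.

The cameras disagreed by 2 to 5 mm on the scale's position, so I averaged them; the pan centre is good to about 2 mm. In the final view the arm hid part of the dial, the pan and the suction cup. The tin's position over the pan therefore rests on the arm's measured pose, and the needle was not measured again after the move.

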